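# Test a sample spring latch and sort its batch

### The arm

A 7-joint arm with a two-finger parallel gripper is mounted at the origin on the work surface. World frame = base frame: x ahead of the robot, y to its left, z up, the work surface at z = 0. Lengths are in m, angles in rad, forces in N, time in s.
With the tool pointing down it reaches from about 0.4 to 0.875 m from the base axis. Payload 19.3 kg.
Tool frame: the origin (TCP) lies at the very end of the fingers, on their centre line; the grasp point (between the pads) lies 19 mm behind it; z points along the fingers, y is the direction in which the jaws open and shut (so a half turn about z gives the same grasp; the last joint's range is limited). The gripper opens to 85 mm and grips with 20 to 120 N. Pads are 22 mm wide; open, the fingers measure 114 mm over their backs; the gripper's body (76 mm by 85 mm) begins 54 mm behind the grasp point. The pads swing forward as they close: fully open they stand 13 mm farther back than shut.
Start: joints at [-1.218, 0.521, -0.036, 1.599, 0.021, 1.021, -0.113], TCP at [0.256, 0.57, 0.231] pointing down, gripper open.
Joint ranges: [-2.91, 2.91], [-0.3, 2.13], [-1.5, 1.42], [0.17, 2.43], [-1.26, 4.41], [0.16, 1.93], [-2.52, 2.52]. Speed limits (rad/s): [1.89, 1.89, 2.39, 2.39, 3.01, 3.01, 3.01].

### API

Orientations are given as [roll, pitch, yaw] about the fixed x, y, z axes, in that order (R = Rz(yaw) Ry(pitch) Rx(roll)).
In Python, from workcell import bot gives the robot as it stands. The module is installed in compiled form; this text tells all that it offers.
- The arm moves only by the shell command python3 -m inch 'ROWS' [FORCE]. ROWS is JSON, a list of rows, each an object of numbers: "dx", "dy", "dz": the shift along the tool's x, y, z in mm; "rx", "ry", "rz": the turn, a rotation vector about the tool's x, y, z in rad; "hand": the closure, from -1 (fully open) to 1 (shut), so that 0 is half open. In form: [{"dx": .., "dy": .., "dz": .., "rx": .., "ry": .., "rz": .., "hand": ..}, ...]. A call has 1 to 10 rows; each row shifts and turns the commanded pose from where the row before left it, along the tool's axes as they then stand; what a row does not reach is not made up. A row lasts 1/10 s, in which the tool goes at most 50 mm and 8.59 degrees, less where a joint would pass 70% of its speed; a pose out of reach is approached as far as the arm can. A call with a gripper value outside its range is refused whole. The fingers move at their own pace and stop on an object; FORCE is the grip in N (left out, the last holds). Time passes only in rows, so rows that do not move let the fingers close. It gives the time, the measured TCP pose, the force and the opening at its end, in the units of the state.
- bot.observe(): the state, without advancing time (a new reading comes with each control period).
- bot.grab_frame(name): name is "scene" or "top" or "wrist"; returns (picture, depth): 420x560x3 uint8, red, green, blue; 420x560 float32, m along the optical axis (not along the pixel's ray), 0 where there is no reading.
- bot.get_calibration(name): a dict with "vertical_fov" (degrees; the focal length in pixels is half the picture's height over the tangent of half this angle, whatever the lens; pixels are square), "cx", "cy" (the principal point, pixels), "k1" (the pictures are not rectified: a ray, as slopes to the right and down, at radius r is drawn at 1 + k1 r^2 times it, then the intrinsics apply), "origin" and "orientation" of the camera in the world. Camera axes: x right, y down, z forward; pixel columns grow to the right and rows downward; lengths in m; the calibration is good to about 2 mm. A picture is of the moment at which its call begins: read the wrist's pose just before it. get_calibration takes no time and is no camera call; for the wrist camera it gives the pose at the moment of the call.
- bot.job_done(): hands the job in, once; it reports no verdict.
Trained networks look in the newest picture that a camera, given by its name, has taken for a name from the list of things; names that differ only in an ending like _2 or _b are one class to them, and where a whole thing is asked for, a point or a joint stands for the part that bears it (a point fixed in the world has none). Each returns a list of dicts, best first, with "score" (0 to 1); they miss things now and then, are a little off and sometimes report something else, mostly with a low value. They report only what shows in the picture. A call takes as long as a camera call.
- bot.trace(camera, target): "region" (420x560 bool, what is visible of it) and "box" ([left, top, right, bottom] in pixels, round what is visible of it).
- bot.tip_of(camera, target): "centre" ([row, column] in pixels: a listed point, or the origin of a listed thing).
The state is a dict: "clock": time; "qpos": joint angles; "qd": joint speeds; "joint_efforts": joint torques, N m; "position": TCP position; "tool_rot": TCP orientation; "force": force on the tool from outside, world axes, zero at the start; "moment": the same for the moment, N m; "grip_width": finger opening in m.
Only numpy, scipy, OpenCV 4.12 (cv2) and the standard library are available. Lean on these libraries where they do the work, as an engineer would, in place of code of your own. Each camera call takes 0.05 s, during which the arm holds its last target.

### The job

Slowly push the wooden paddle of the latch tester until the sample latch clicks and the gauge barrel jumps forward, then stop pushing at once and let go; only the paddle may move the white pointer. If the pointer has been left between the two ridges on the gauge, turn the carousel so that the compartment with the round tab is under the tipping tray; if it stopped short of the first ridge or went past the second, bring the compartment with the bar-shaped tab there instead. Then push the tray's lever over so that both catches slide into that compartment without your touching them, let the tray swing back level, and leave the other things on the bench where they are.

Things in the scene. Friction and masses are not known exactly. Their poses are not given: they have to be found in the camera images.
- tester: Latch tester, fixed: plywood base 300 x 120 x 12 mm, dark steel latch case 74 mm tall at its far (+x) end, aluminium gauge barrel 140 x 60 mm (top 51 mm above the table) before it, wooden paddle at its near end. Origin: underside of the base, middle; +x is the push direction, away from the robot.
- latch (a joint): Travel in m of the gauge barrel into the latch case: 0 at the start. It stays at 0 until the latch releases, then the barrel jumps by itself to 0.012 (clicked) and stays there. The release force differs from sample to sample, about 4 to 16 N.
- paddle (a joint): Compression in m of the gauge spring between paddle and barrel, 0 to 0.060; 300 N/m (0.3 N per mm), no preload; springs back to 0 when let go. So the latch releases after 13 to 53 mm of push; if the paddle is then held still, the compression falls by up to 12 mm.
- paddle_face (a point): Centre of the paddle's near face, the face to push, 48 mm above the table; x axis is the push direction (level), z up. The paddle is an upright plate 12 mm thick, 70 mm wide, from 15 to 80 mm above the table. A steel bar (12 mm wide, 62 to 72 mm above the table) runs from it forward over the barrel and pushes the pointer.
- pointer (a joint): Travel in m of the pointer along the barrel, 0 at the start. The paddle's bar pushes it (after 2.5 mm of free play) and it stays at the farthest place reached. The two ridges are at 0.020 and 0.040: between them the release force is within limits (about 6.8 to 12.8 N). Pushing on after the click, until the bar meets the pointer again, spoils the reading.
- pointer_top (a point): Top middle of the white pointer, an upright plate across the barrel, 84 mm wide, 6 mm thick, top 87 mm above the table; x axis is the push direction. At the start it is 90.5 mm ahead of the paddle's near face. The ridges are two dark bars 4 mm thick across the barrel's top, 20 and 40 mm ahead of the pointer's start; they move with the barrel.
- carousel (a joint): Angle in rad of the carousel, positive counter-clockwise from above, range -2.4 to 2.4; a stiff bearing holds it where it is left (some 1.5 N at a peg). At 0 an untabbed compartment is under the tray's mouth; at +1.57 the round-tab compartment is squarely under it, at -1.57 the bar-tab one. Within 0.25 rad is good enough.
- carousel_axis (a point): On the carousel's axis at its floor, 24 mm above the table; fixed, does not turn. z up; the tipping tray stands on this point's +y side, its mouth over the rim. The carousel is a round wooden bin 254 mm across, with four quarter compartments; rim 60 mm, dividers 62 mm above the table; a hub post (36 mm across, 114 mm tall) with tall vanes out to 45 mm stands in its middle.
- peg_a (a point): Top of a round wooden peg, 16 mm across, 101 mm above the table, on a divider of the carousel 100 mm from its axis; push it sideways to turn the carousel. With the carousel at 0 it is at 225 degrees, counter-clockwise from carousel_axis +x. (The other two pegs are at 45 and 135 degrees.)
- peg_b (a point): Top of the next, same peg, at 315 degrees from carousel_axis +x with the carousel at 0.
- tray (a joint): Tilt in rad of the tipping tray, 0 level, up to 1.0 mouth down; springs back when let go. Beyond about 0.6 the catches slide out. Aluminium tray, 64 x 120 mm, open towards the carousel, floor 145 mm above the table, on two posts. Hinge axis: parallel to carousel_axis x, 115 mm to its +y side, 145 mm above the table.
- lever_top (a point): Top of the tray's upright steel lever (14 mm wide, 10 mm thick, 120 mm long, rising from the hinge axis; top 265 mm above the table when level), 57 mm from the tray's middle on the carousel_axis +x side. Push it along carousel_axis -y to tip the tray: about 2 to 5 N at some 60 mm above the hinge axis.
- round_bin (a point): Centre of the floor of the compartment with the round tab (dark disc 40 mm across on the rim), 75 mm from the axis, 24 mm above the table. For batches within limits.
- bar_bin (a point): Centre of the floor of the compartment with the bar tab (dark bar 70 x 16 mm along the rim), opposite the round one, 75 mm from the axis. For batches out of limits.
- catch_a_mid (a point): Middle of a catch of the batch, a grey block 20 x 50 x 16 mm with a steel tongue (61 mm long in all), 60 g, lying in the tray; tongue towards the mouth.
- catch_b_mid (a point): Middle of the second, same catch, lying next to the first in the tray.
- glue: Bystander, leave alone: glue bottle, 60 mm across, 160 mm tall, standing at the far edge. Origin: on its underside.
- mug: Bystander, leave alone: white mug, 80 mm across, 95 mm tall. Origin: on its underside.
- hammer: Bystander, leave alone: hammer lying at the right. Origin: on its underside.
- screwdriver: Bystander, leave alone: screwdriver lying at the left. Origin: on its underside.
- frame_corner: Bystander, leave alone: L-shaped light-wood frame corner, legs about 115 mm, 22 mm thick, lying near the robot at the right. Origin: on its underside.
- offcut: Bystander, leave alone: wood offcut 110 x 45 x 20 mm, lying near the robot. Origin: on its underside.
- tape: Bystander, leave alone: cardboard-coloured tape roll, 90 mm across, 25 mm tall, at the left. Origin: on its underside.

How it is judged:
By the outcome, as a careful person would: the job done as asked, in the order asked, and still so for the second after the job is handed in, with the robot touching nothing.
It also fails if it takes over 72 s, if anything falls off the work surface, if the arm or the gripper's body presses on something with over 40 N, if the wrist force passes 120 N, or if a joint passes its speed limit or range.

## Working session

There is one attempt and no reset: what is moved stays moved. The work goes in short steps, Python scripts to look and compute and a shell command to move; the robot and the scene stay as the last step left them, time stands still between calls to the robot, and variables do not carry over. Pictures are saved under pics/ and viewed, and the job is handed in when it is done.

```bash
mkdir -p pics; cat > h.py <<'E'
import numpy as np, cv2
from workcell import bot
from scipy.spatial.transform import Rotation as R
def cal(n):
    c=bot.get_calibration(n); f=210/np.tan(np.radians(c["vertical_fov"])/2)
    o=np.array(c["orientation"]); 
    M=o if o.shape==(3,3) else R.from_euler('xyz',o).as_matrix()
    return c,f,M,np.array(c["origin"])
def ray(n,row,col,C=None):
    c,f,M,o=C or cal(n)
    x=(col-c["cx"])/f;y=(row-c["cy"])/f
    u,v=x,y
    for _ in range(20):
        s=1+c["k1"]*(u*u+v*v);u,v=x/s,y/s
    return o,M@np.array([u,v,1.])
def atz(n,row,col,z,C=None):
    o,d=ray(n,row,col,C); return o+d*(z-o[2])/d[2]
def atd(n,row,col,depth,C=None):
    o,d=ray(n,row,col,C); return o+d*depth
def proj(n,p,C=None):
    c,f,M,o=C or cal(n)
    q=M.T@(np.array(p)-o);u,v=q[0]/q[2],q[1]/q[2];s=1+c["k1"]*(u*u+v*v)
    return v*s*f+c["cy"],u*s*f+c["cx"]
def save(n,name):
    p,d=bot.grab_frame(n); cv2.imwrite(f"pics/{name}.png",p[:,:,::-1]); np.save(f"pics/{name}.npy",d); return p,d
E
python3 - <<'E'
from h import *
print(bot.observe())
for n in ("scene","top","wrist"):
    print(n,bot.get_calibration(n)); p,d=save(n,n+"0")
    for t in ["paddle_face","pointer_top","carousel_axis","peg_a","lever_top","round_bin","bar_bin","catch_a_mid","tester","glue"]:
        r=bot.tip_of(n,t)
        for k in r[:3]:
            if k["score"]<.3: continue
            rr,cc=k["centre"]; i,j=int(np.clip(rr,0,419)),int(np.clip(cc,0,559))
            print(n,t,round(k["score"],2),np.round(k["centre"],1),"depth pt",np.round(atd(n,rr,cc,d[i,j]),3))
print(bot.observe()["clock"])
E
```

```text
{'clock': 0.0, 'qpos': array([-1.21817874,  0.52202742, -0.03636015,  1.59997778,  0.02117453,
        1.0211088 , -0.11281823]), 'qd': array([ 0.00037229,  0.00035301, -0.00095298, -0.00019062, -0.00045792,
        0.00034881,  0.00020564]), 'joint_efforts': array([ 1.59777846e-03, -9.27094173e+01,  1.98003821e+00, -3.69936776e+01,
        1.77595048e-02,  7.87111087e-03, -9.80765071e-05]), 'position': array([0.25633104, 0.56965532, 0.23072783]), 'tool_rot': array([-3.14045559e+00,  4.30420859e-05,  2.71876141e+00]), 'force': array([ 0.1825415 ,  0.43989316, -0.05689615]), 'moment': array([-0.00973982,  0.04004857,  0.00018629]), 'grip_width': 0.08528328941760104}
scene {'vertical_fov': 51.66138617066224, 'cx': 275.6278018363842, 'cy': 207.15883431651187, 'k1': 0.04079335155058886, 'origin': array([1.65300644, 0.09872871, 0.89068003]), 'orientation': array([-2.13927909, -0.00758875,  1.62932059])}
scene paddle_face 0.73 [237.5 403.5] depth pt [ 0.42   0.475 -0.002]
scene paddle_face 0.58 [231.7 357.5] depth pt [0.488 0.304 0.062]
scene pointer_top 0.68 [237.8 347.5] depth pt [0.466 
[... 1776 characters left out ...]
[ 0.582 -0.138  0.022]
top bar_bin 0.74 [260.4 346.9] depth pt [ 0.418 -0.178  0.025]
top bar_bin 0.39 [213.8 149.6] depth pt [0.6   0.503 0.004]
top catch_a_mid 0.48 [224.4 291.4] depth pt [0.516 0.008 0.16 ]
top catch_a_mid 0.36 [200.4 311.2] depth pt [0.263 0.04  1.291]
top tester 0.79 [215.3 211. ] depth pt [0.576 0.274 0.055]
top tester 0.64 [224.4 206.7] depth pt [0.547 0.289 0.049]
top glue 0.58 [162.7 290.4] depth pt [0.745 0.003 0.089]
wrist {'vertical_fov': 66.8859361289878, 'cx': 279.1873449061083, 'cy': 204.85440332203976, 'k1': -0.05162218914641192, 'origin': array([0.18186293, 0.60340572, 0.37333694]), 'orientation': array([2.82187194e+00, 1.10690527e-03, 1.14952228e+00])}
1.65
```

```bash
python3 - <<'E'
from h import *
for n in ("scene","top"):
    a=cv2.imread(f"pics/{n}0.png"); b=cv2.resize(a[130:350,100:460] if n=="top" else a[140:360,130:490],(800,489),interpolation=2); cv2.imwrite(f"pics/{n}0c.png",b)
E
```

```text
(no output)
```

View pics/top0.png

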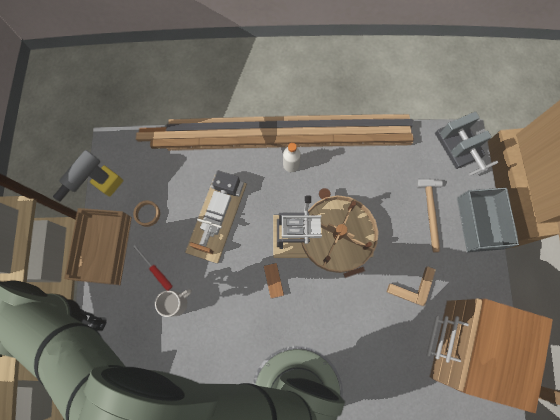

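View pics/scene0.png

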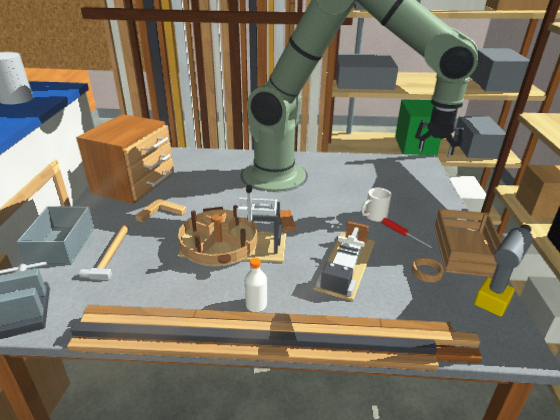

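View pics/wrist0.png

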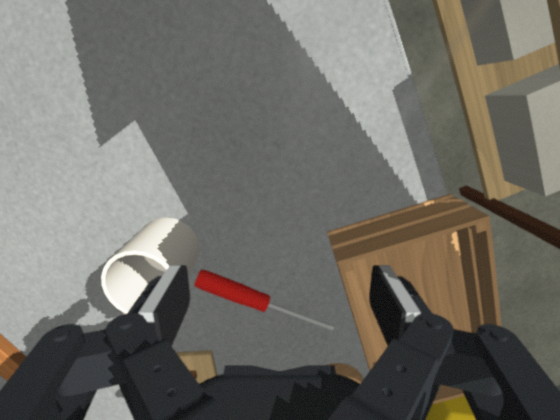

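View pics/top0c.png

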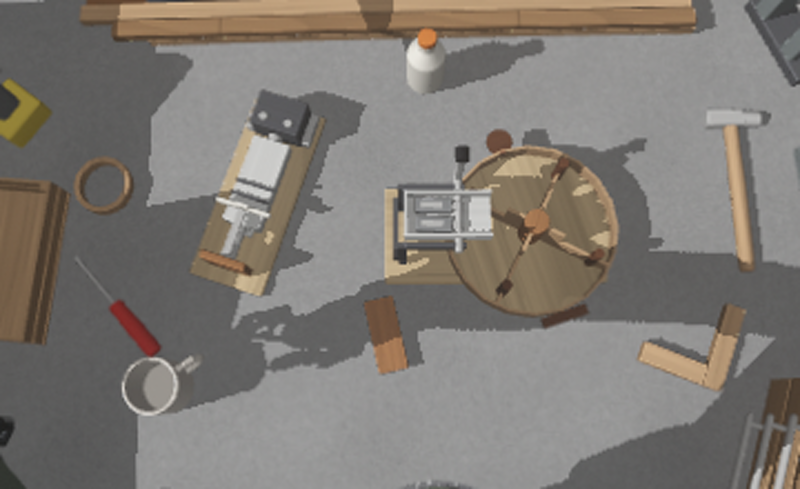

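View pics/scene0c.png

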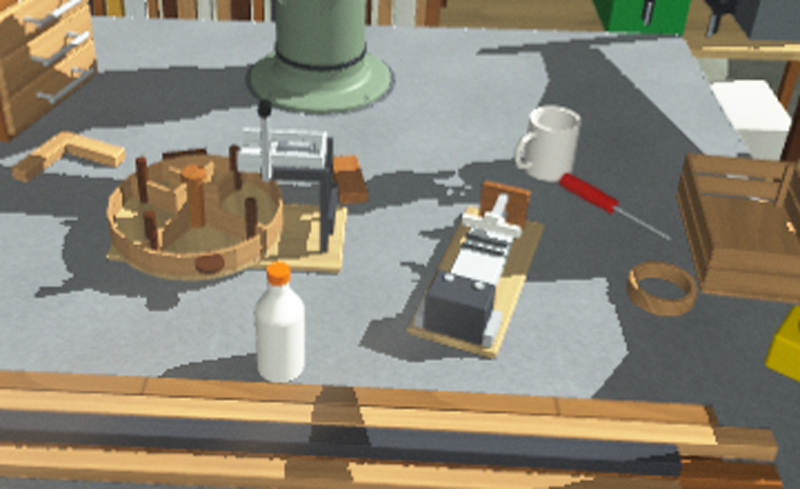

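The top view shows the tester at about (column 215, row 215), the carousel at (340, 230), the tray at (300, 228) and its lever at (308, 200). The round tab is at +x and the bar tab at −x, so the carousel is near 0. The case end of the tester points up and to the right. Next I'll measure it from the saved depth images, which takes no robot time.

```bash
cat >> h.py <<'E'
def cloud(n,d,C=None):
    c,f,M,o=C or cal(n)
    vv,uu=np.mgrid[0:420,0:560]
    x=(uu-c["cx"])/f;y=(vv-c["cy"])/f;u,v=x.copy(),y.copy()
    for _ in range(15):
        s=1+c["k1"]*(u*u+v*v);u,v=x/s,y/s
    q=np.stack([u,v,np.ones_like(u)],-1)*d[...,None]
    return q@M.T+o
E
python3 - <<'E'
from h import *
for n in ("top","scene"):
    d=np.load(f"pics/{n}0.npy"); P=cloud(n,d); X,Y,Z=P[...,0],P[...,1],P[...,2]
    ok=d>0
    def sel(x0,x1,y0,y1,z0,z1):
        m=ok&(X>x0)&(X<x1)&(Y>y0)&(Y<y1)&(Z>z0)&(Z<z1); return P[m]
    t=sel(.3,.4,-.1,.1,-.02,.015);print(n,"table z",np.median(t[:,2]))
    for nm,b in dict(padtop=(.42,.5,.25,.36,.074,.09),point=(.5,.58,.2,.36,.08,.1),case=(.58,.75,.15,.32,.068,.085),base=(.42,.72,.15,.36,.005,.02),barrel=(.5,.66,.18,.36,.045,.056),
        hub=(.46,.54,-.2,-.1,.107,.125),pegs=(.38,.62,-.28,-.03,.09,.106),rim=(.3,.7,-.3,.0,.053,.066),lever=(.54,.6,-.08,0,.24,.28),tray=(.45,.6,-.1,.1,.13,.24)).items():
        q=sel(*b)
        if len(q)<3: print(nm,len(q));continue
        mu=q.mean(0);w,V=np.linalg.eigh(np.cov(q[:,:2].T));
        print(n,nm,len(q),"mean",mu.round(4),"min",q.min(0).round(3),"max",q.max(0).round(3),"ax",V[:,1].round(3),"ext",np.ptp((q[:,:2]-mu[:2])@V,axis=0).round(3))
        if nm=="pegs":
            a=(q[:,:2]-[.5,-.155]);an=np.degrees(np.arctan2(a[:,1],a[:,0]))%360
            for k in range(4):
                s=q[(an//90).astype(int)==k]; s=s[np.hypot(*(s[:,:2]-[.5,-.155]).T)>.06]
                if len(s):print("  peg",k,len(s),s.mean(0).round(4))
        if nm=="rim":
            r=np.hypot(*(q[:,:2]-[.5,-.155]).T); s=q[(r>.1)&(r<.14)]
            (cx,cy),rad=cv2.minEnclosingCircle(s[:,:2].astype(np.float32)); print("  circ",cx,cy,rad)
E
```

```text
top table z 0.0009573538332201537
top padtop 93 mean [0.4694 0.3034 0.0796] min [0.451 0.273 0.074] max [0.499 0.337 0.088] ax [0.33  0.944] ext [0.042 0.068]
top point 16 mean [0.5448 0.2727 0.0859] min [0.536 0.249 0.08 ] max [0.55  0.288 0.09 ] ax [0.312 0.95 ] ext [0.006 0.042]
top case 375 mean [0.6921 0.226  0.0753] min [0.656 0.182 0.068] max [0.731 0.27  0.084] ax [0.327 0.945] ext [0.057 0.081]
top base 1553 mean [0.5458 0.2644 0.0122] min [0.421 0.15  0.005] max [0.72 0.36 0.02] ax [-0.937  0.349] ext [0.289 0.339]
top barrel 570 mean [0.5962 0.2588 0.0517] min [0.508 0.198 0.045] max [0.66  0.312 0.056] ax [-0.945  0.326] ext [0.07  0.171]
top hub 118 mean [ 0.507  -0.1493  0.114 ] min [ 0.467 -0.179  0.107] max [ 0.538 -0.113  0.12 ] ax [0.518 0.856] ext [0.078 0.073]
top pegs 133 mean [ 0.4968 -0.165   0.1001] min [ 0.412 -0.249  0.09 ] max [ 0.603 -0.064  0.106] ax [-0.871  0.491] ext [0.21  0.216]
  peg 0 1 [ 0.5603 -0.0642  0.1059]
  peg 1 21 [ 0.4178 -0.1045  0.1012]
  peg 2 23 [ 0.4599 -0.2403  0.0997]
  peg 3 21 [ 0.5945 -0.1976  0.0993]
top rim 659 mean [ 0.5034 -
[... 1304 characters left out ...]
7 -0.248  0.09 ] max [ 0.605 -0.058  0.106] ax [0.454 0.891] ext [0.214 0.216]
  peg 0 23 [ 0.5576 -0.0647  0.0968]
  peg 1 15 [ 0.4236 -0.1061  0.098 ]
  peg 2 20 [ 0.4652 -0.24    0.0966]
  peg 3 23 [ 0.599  -0.1977  0.0968]
scene rim 736 mean [ 0.5308 -0.1522  0.058 ] min [ 0.362 -0.28   0.053] max [ 0.664 -0.025  0.066] ax [-0.922 -0.388] ext [0.254 0.314]
  circ 0.4989044964313507 -0.15185882151126862 0.13944709300994873
scene lever 51 mean [ 0.5708 -0.0381  0.2563] min [ 0.557 -0.047  0.241] max [ 0.579 -0.029  0.265] ax [-0.943  0.332] ext [0.021 0.024]
scene tray 898 mean [ 0.5254 -0.0171  0.1584] min [ 0.465 -0.084  0.13 ] max [0.577 0.046 0.239] ax [-0.046  0.999] ext [0.107 0.133]
```

```bash
cat >> h.py <<'E'
def delta(xyz,yaw=None):
    s=bot.observe(); M=R.from_euler('xyz',s["tool_rot"]).as_matrix()
    d=M.T@(np.array(xyz)-s["position"])*1000
    o="" 
    if yaw is not None:
        T=R.from_euler('xyz',[np.pi,0,yaw]).as_matrix(); o=R.from_matrix(M.T@T).as_rotvec().round(4)
    print("t",round(s["clock"],2),"tool d mm",d.round(1),"rot",o,"F",np.round(s["force"],2))
E
python3 -m inch '[{"hand":1,"dx":-25.6,"dy":-16.2},{"hand":1,"dx":-25.6,"dy":-16.2},{"hand":1,"dx":-25.6,"dy":-16.2},{"hand":1,"dx":-25.6,"dy":-16.2},{"hand":1,"dx":-25.6,"dy":-16.2},{"hand":1,"dx":-25.6,"dy":-16.2},{"hand":1,"dx":-25.6,"dy":-16.2},{"hand":1,"dx":-25.6,"dy":-16.2},{"hand":1,"dx":-25.6,"dy":-16.2},{"hand":1,"dx":-25.6,"dy":-16.2}]' 20
python3 -c "
from h import *
delta([.423,.316,.12],2.811)"
```

```text
t 1.65 tool d mm [-256.1 -163.3  111.3] rot [ 0.      0.     -0.0921] F [0.48 0.64 0.24]schema error: expected keys dx, dy, dz, rx, ry, rz, hand
```

```bash

python3 -m inch '[{"dx":-25.6,"dy":-16.2,"dz":0,"rx":0,"ry":0,"rz":0,"hand":1},{"dx":-25.6,"dy":-16.2,"dz":0,"rx":0,"ry":0,"rz":0,"hand":1},{"dx":-25.6,"dy":-16.2,"dz":0,"rx":0,"ry":0,"rz":0,"hand":1},{"dx":-25.6,"dy":-16.2,"dz":0,"rx":0,"ry":0,"rz":0,"hand":1},{"dx":-25.6,"dy":-16.2,"dz":0,"rx":0,"ry":0,"rz":0,"hand":1},{"dx":-25.6,"dy":-16.2,"dz":0,"rx":0,"ry":0,"rz":0,"hand":1},{"dx":-25.6,"dy":-16.2,"dz":0,"rx":0,"ry":0,"rz":0,"hand":1},{"dx":-25.6,"dy":-16.2,"dz":0,"rx":0,"ry":0,"rz":0,"hand":1},{"dx":-25.6,"dy":-16.2,"dz":0,"rx":0,"ry":0,"rz":0,"hand":1},{"dx":-25.6,"dy":-16.2,"dz":0,"rx":0,"ry":0,"rz":0,"hand":1}]' 20
python3 -c "
from h import *
delta([.423,.316,.14],2.811)"
```

```text
clock: 2.65
position: [0.424, 0.3161, 0.2314]
tool_rot: [3.141, 0.0, 2.719]
force: [1.1, -0.3, -0.1]
grip_width: -0.0003
t 2.65 tool d mm [ 0.9 -0.6 91.4] rot [ 0.0003  0.0001 -0.0922] F [ 1.11 -0.34 -0.12]
```

Moved cleanly. I'll turn, descend part way, and look with the wrist camera.

```bash

python3 -m inch '[{"dx":0,"dy":0,"dz":23,"rx":0,"ry":0,"rz":-0.046,"hand":1},{"dx":0,"dy":0,"dz":23,"rx":0,"ry":0,"rz":-0.046,"hand":1},{"dx":0,"dy":0,"dz":23,"rx":0,"ry":0,"rz":0,"hand":1},{"dx":0,"dy":0,"dz":22,"rx":0,"ry":0,"rz":0,"hand":1}]'
python3 - <<'E'
from h import *
C=cal("wrist"); p,d=save("wrist","w1"); P=cloud("wrist",d,C); np.save("pics/w1P.npy",P)
print(C[3],bot.observe()["position"],bot.observe()["force"])
X,Y,Z=P[...,0],P[...,1],P[...,2]
u=np.array([.946,-.325]);v=np.array([.325,.946])
a=(X-.461)*u[0]+(Y-.303)*u[1]; b=(X-.461)*v[0]+(Y-.303)*v[1]
for nm,m in dict(pad=(abs(a)<.03)&(abs(b)<.05)&(Z>.03)&(Z<.095),padtop=(abs(a)<.03)&(abs(b)<.05)&(Z>.077)&(Z<.09),base=(a<0)&(a>-.05)&(abs(b)<.1)&(Z>.008)&(Z<.018)).items():
    m&=d>0
    print(nm,m.sum(), *( [np.percentile(k[m],[0,5,50,95,100]).round(4) for k in (a,b,Z)] if m.sum() else []))
for n in ("top","scene"):
    C=cal(n); d=np.load(f"pics/{n}0.npy");P=cloud(n,d,C);X,Y,Z=P[...,0],P[...,1],P[...,2]
    a=(X-.461)*u[0]+(Y-.303)*u[1]; b=(X-.461)*v[0]+(Y-.303)*v[1]
    m=(d>0)&(abs(a)<.03)&(abs(b)<.05)&(Z>.03)&(Z<.095)
    print(n,m.sum(), *[np.percentile(k[m],[0,5,50,95,100]).round(4) for k in (a,b,Z)])
E
```

```text
clock: 3.05
position: [0.4235, 0.3171, 0.1395]
tool_rot: [3.141, 0.0, 2.811]
force: [0.0, 0.4, 0.6]
grip_width: 0.0002
[0.34614032 0.34359597 0.28154252] [0.42229811 0.3162248  0.13648159] [-2.64359393 -1.18505403 -4.62864449]
pad 1964 [-0.003  -0.0024 -0.0018  0.0063  0.0098] [-0.0323 -0.03    0.0103  0.0354  0.038 ] [0.03   0.0323 0.0562 0.0796 0.0808]
padtop 458 [-0.0027 -0.0018  0.0026  0.0088  0.0098] [-0.0323 -0.0308  0.0254  0.0358  0.0373] [0.077  0.0775 0.0791 0.0802 0.0808]
base 3396 [-0.0252 -0.0239 -0.0129 -0.0014 -0.    ] [-0.057  -0.0504  0.0027  0.0562  0.0629] [0.008  0.0095 0.0112 0.0124 0.018 ]
top 149 [-0.0018 -0.0014  0.0058  0.0258  0.0298] [-0.0313 -0.0297  0.001   0.032   0.0378] [0.0304 0.0384 0.0766 0.0834 0.0884]
scene 267 [-0.0016  0.0046  0.0121  0.0186  0.0294] [-0.0325 -0.0288  0.0076  0.0356  0.0375] [0.0302 0.0344 0.0625 0.0789 0.0817]
```

View pics/w1.png

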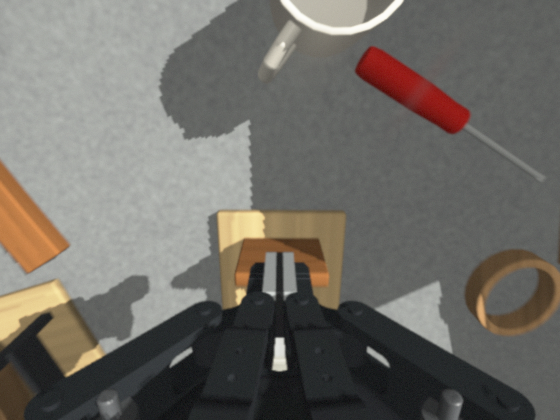

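The wrist view shows the paddle centred at column 282, rows 240–285. Its near face is 2 mm nearer than estimated and 2.5 mm to the left. No obstacle lies below the fingers, so I'll go down behind it.

```bash

python3 -m inch '[{"dx":0,"dy":2.5,"dz":20,"rx":0,"ry":0,"rz":0,"hand":1},{"dx":0,"dy":0,"dz":25,"rx":0,"ry":0,"rz":0,"hand":1},{"dx":0,"dy":0,"dz":25,"rx":0,"ry":0,"rz":0,"hand":1},{"dx":0,"dy":0,"dz":20,"rx":0,"ry":0,"rz":0,"hand":1},{"dx":-5,"dy":0,"dz":5,"rx":0,"ry":0,"rz":0,"hand":1},{"dx":-5,"dy":0,"dz":0,"rx":0,"ry":0,"rz":0,"hand":1},{"dx":-5,"dy":0,"dz":0,"rx":0,"ry":0,"rz":0,"hand":1},{"dx":0,"dy":0,"dz":0,"rx":0,"ry":0,"rz":0,"hand":1}]'
python3 -c "
from h import *
delta([.46,.306,.045],2.811)
print(bot.observe()['position'])"
```

```text
clock: 3.9
position: [0.4399, 0.3146, 0.0464]
tool_rot: [3.14, 0.001, 2.81]
force: [0.4, -0.4, 0.9]
grip_width: 0.0003
t 3.9 tool d mm [-21.8  -1.5   1.5] rot [ 0.0015  0.0013 -0.0014] F [ 0.42 -0.36  0.93]
[0.43985746 0.31456961 0.04644607]
```

```bash
cat > f.py <<'E'
from h import *
s=bot.observe();u=np.array([.946,-.325]);print("t",round(s["clock"],2),"a",round(float((s["position"][:2]-[.46,.306])@u)*1000,1),"Fpush",round(float(-s["force"][:2]@u),2))
E
python3 -m inch '[{"dx":-2,"dy":0,"dz":0,"rx":0,"ry":0,"rz":0,"hand":1},{"dx":-2,"dy":0,"dz":0,"rx":0,"ry":0,"rz":0,"hand":1},{"dx":-1,"dy":0,"dz":0,"rx":0,"ry":0,"rz":0,"hand":1},{"dx":-1,"dy":0,"dz":0,"rx":0,"ry":0,"rz":0,"hand":1},{"dx":-1,"dy":0,"dz":0,"rx":0,"ry":0,"rz":0,"hand":1}]' >/dev/null; python3 f.py
python3 -m inch '[{"dx":-1,"dy":0,"dz":0,"rx":0,"ry":0,"rz":0,"hand":1},{"dx":-1,"dy":0,"dz":0,"rx":0,"ry":0,"rz":0,"hand":1},{"dx":-1,"dy":0,"dz":0,"rx":0,"ry":0,"rz":0,"hand":1},{"dx":-1,"dy":0,"dz":0,"rx":0,"ry":0,"rz":0,"hand":1},{"dx":-1,"dy":0,"dz":0,"rx":0,"ry":0,"rz":0,"hand":1}]'>/dev/null; python3 f.py
```

```text
t 4.4 a -16.2 Fpush -0.47
t 4.9 a -11.1 Fpush 0.26
```

```bash

python3 -m inch '[{"dx":-1,"dy":0,"dz":0,"rx":0,"ry":0,"rz":0,"hand":1},{"dx":-1,"dy":0,"dz":0,"rx":0,"ry":0,"rz":0,"hand":1},{"dx":-1,"dy":0,"dz":0,"rx":0,"ry":0,"rz":0,"hand":1},{"dx":-1,"dy":0,"dz":0,"rx":0,"ry":0,"rz":0,"hand":1},{"dx":-1,"dy":0,"dz":0,"rx":0,"ry":0,"rz":0,"hand":1}]'>/dev/null; python3 f.py
```

```text
t 5.4 a -6.3 Fpush 1.45
```

```bash

python3 -m inch '[{"dx":-1,"dy":0,"dz":0,"rx":0,"ry":0,"rz":0,"hand":1},{"dx":-1,"dy":0,"dz":0,"rx":0,"ry":0,"rz":0,"hand":1},{"dx":-1,"dy":0,"dz":0,"rx":0,"ry":0,"rz":0,"hand":1},{"dx":-1,"dy":0,"dz":0,"rx":0,"ry":0,"rz":0,"hand":1},{"dx":-1,"dy":0,"dz":0,"rx":0,"ry":0,"rz":0,"hand":1}]'>/dev/null; python3 f.py
```

```text
t 5.9 a -1.3 Fpush 2.95
```

```bash

python3 -m inch '[{"dx":-1,"dy":0,"dz":0,"rx":0,"ry":0,"rz":0,"hand":1},{"dx":-1,"dy":0,"dz":0,"rx":0,"ry":0,"rz":0,"hand":1},{"dx":-1,"dy":0,"dz":0,"rx":0,"ry":0,"rz":0,"hand":1},{"dx":-1,"dy":0,"dz":0,"rx":0,"ry":0,"rz":0,"hand":1}]'>/dev/null; python3 f.py
```

```text
t 6.3 a 2.8 Fpush 4.61
```

```bash

python3 -m inch '[{"dx":-1,"dy":0,"dz":0,"rx":0,"ry":0,"rz":0,"hand":1},{"dx":-1,"dy":0,"dz":0,"rx":0,"ry":0,"rz":0,"hand":1},{"dx":-1,"dy":0,"dz":0,"rx":0,"ry":0,"rz":0,"hand":1}]'>/dev/null; python3 f.py
```

```text
t 6.6 a 5.7 Fpush 4.75
```

```bash

python3 -m inch '[{"dx":-1,"dy":0,"dz":0,"rx":0,"ry":0,"rz":0,"hand":1},{"dx":-1,"dy":0,"dz":0,"rx":0,"ry":0,"rz":0,"hand":1},{"dx":-1,"dy":0,"dz":0,"rx":0,"ry":0,"rz":0,"hand":1}]'>/dev/null; python3 f.py
```

```text
t 6.9 a 8.6 Fpush 5.72
```

```bash

python3 -m inch '[{"dx":-1,"dy":0,"dz":0,"rx":0,"ry":0,"rz":0,"hand":1},{"dx":-1,"dy":0,"dz":0,"rx":0,"ry":0,"rz":0,"hand":1},{"dx":-1,"dy":0,"dz":0,"rx":0,"ry":0,"rz":0,"hand":1}]'>/dev/null; python3 f.py
```

```text
t 7.2 a 11.5 Fpush 8.22
```

```bash

python3 -m inch '[{"dx":-1,"dy":0,"dz":0,"rx":0,"ry":0,"rz":0,"hand":1},{"dx":-1,"dy":0,"dz":0,"rx":0,"ry":0,"rz":0,"hand":1},{"dx":-1,"dy":0,"dz":0,"rx":0,"ry":0,"rz":0,"hand":1}]'>/dev/null; python3 f.py
```

```text
t 7.5 a 14.4 Fpush 6.42
```

```bash

python3 -m inch '[{"dx":0,"dy":0,"dz":0,"rx":0,"ry":0,"rz":0,"hand":1}]'>/dev/null; python3 f.py
python3 - <<'E'
from h import *
from h import save
p,d=save("scene","s1");save("top","t1")
a=cv2.imread("pics/scene0.png");b=cv2.imread("pics/s1.png")
cv2.imwrite("pics/s1c.png",np.hstack([cv2.resize(k[215:305,310:385],(390,468),interpolation=2) for k in (a,b)]))
E
python3 f.py
```

```text
t 7.6 a 14.7 Fpush 3.64
t 7.7 a 14.9 Fpush 3.93
```

View pics/s1c.png

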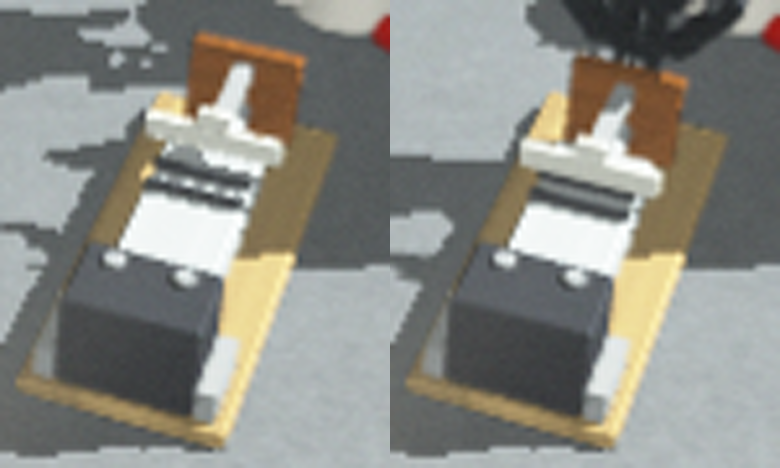

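The force fell from about 8 N to 3.8 N, and the ridges and barrel sit further into the case, so it clicked. I'll back off straight away.

```bash

python3 -m inch '[{"dx":5,"dy":0,"dz":0,"rx":0,"ry":0,"rz":0,"hand":1},{"dx":8,"dy":0,"dz":0,"rx":0,"ry":0,"rz":0,"hand":1},{"dx":10,"dy":0,"dz":0,"rx":0,"ry":0,"rz":0,"hand":1},{"dx":12,"dy":0,"dz":0,"rx":0,"ry":0,"rz":0,"hand":1},{"dx":15,"dy":0,"dz":0,"rx":0,"ry":0,"rz":0,"hand":1},{"dx":5,"dy":0,"dz":-15,"rx":0,"ry":0,"rz":0,"hand":1},{"dx":0,"dy":0,"dz":-30,"rx":0,"ry":0,"rz":0,"hand":1},{"dx":0,"dy":0,"dz":-40,"rx":0,"ry":0,"rz":0,"hand":1},{"dx":0,"dy":0,"dz":-40,"rx":0,"ry":0,"rz":0,"hand":1},{"dx":0,"dy":0,"dz":-40,"rx":0,"ry":0,"rz":0,"hand":1}]'; python3 f.py
```

```text
clock: 8.7
position: [0.4219, 0.3201, 0.2132]
tool_rot: [3.141, 0.0, 2.811]
force: [0.5, -0.1, -0.1]
grip_width: 0.0001
t 8.7 a -40.6 Fpush -0.5
```

```bash

python3 -m inch '[{"dx":-27,"dy":0,"dz":0,"rx":0,"ry":0,"rz":0,"hand":1},{"dx":-27,"dy":0,"dz":0,"rx":0,"ry":0,"rz":0,"hand":1},{"dx":-27,"dy":0,"dz":0,"rx":0,"ry":0,"rz":0,"hand":1},{"dx":-27,"dy":0,"dz":0,"rx":0,"ry":0,"rz":0,"hand":1},{"dx":-27,"dy":0,"dz":0,"rx":0,"ry":0,"rz":0,"hand":1},{"dx":-27,"dy":0,"dz":0,"rx":0,"ry":0,"rz":0,"hand":1},{"dx":-27,"dy":0,"dz":0,"rx":0,"ry":0,"rz":0,"hand":1},{"dx":-27,"dy":0,"dz":0,"rx":0,"ry":0,"rz":0,"hand":1},{"dx":-27,"dy":0,"dz":0,"rx":0,"ry":0,"rz":0,"hand":1},{"dx":0,"dy":0,"dz":0,"rx":0,"ry":0,"rz":0,"hand":1}]'; python3 - <<'E'
from h import *
C=cal("wrist"); p,d=save("wrist","w2"); P=cloud("wrist",d,C); np.save("pics/w2P.npy",P)
print(C[3])
for t in ("pointer_top","paddle_face"):
    for k in bot.tip_of("wrist",t)[:2]:
        i,j=map(int,k["centre"]);print(t,k["score"],k["centre"],P[i,j])
E
```

```text
clock: 9.7
position: [0.6544, 0.2391, 0.2111]
tool_rot: [-3.141, 0.002, 2.808]
force: [-0.5, -0.4, -0.3]
grip_width: 0.0005
[0.576971   0.26594701 0.35300963]
```

View pics/w2.png

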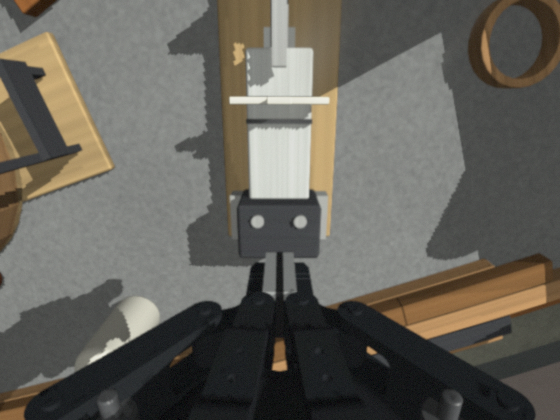

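```bash
python3 - <<'E'
from h import *
a=cv2.imread("pics/w2.png");cv2.imwrite("pics/w2c.png",cv2.resize(a[30:210,210:350],(620,797),interpolation=2))
P=np.load("pics/w2P.npy");u=np.array([.946,-.325])
A=((P[...,:2]-[.46,.306])@u)*1000
for r in range(40,205,2):
    print(r,[(A[r,c].round(1),(P[r,c,2]*1000).round(0)) for c in (258,300)],a[r,258].mean().round(),a[r,300].mean().round())
E
```

```text
40 [(np.float64(67.3), np.float64(10.0)), (np.float64(67.7), np.float64(13.0))] 95.0 106.0
42 [(np.float64(69.5), np.float64(13.0)), (np.float64(69.3), np.float64(11.0))] 96.0 107.0
44 [(np.float64(71.1), np.float64(12.0)), (np.float64(70.9), np.float64(10.0))] 96.0 108.0
46 [(np.float64(72.9), np.float64(11.0)), (np.float64(73.3), np.float64(13.0))] 97.0 116.0
48 [(np.float64(80.2), np.float64(50.0)), (np.float64(80.1), np.float64(49.0))] 112.0 183.0
50 [(np.float64(82.0), np.float64(51.0)), (np.float64(82.0), np.float64(50.0))] 128.0 208.0
52 [(np.float64(83.4), np.float64(49.0)), (np.float64(83.6), np.float64(50.0))] 128.0 208.0
54 [(np.float64(85.1), np.float64(50.0)), (np.float64(85.1), np.float64(50.0))] 129.0 207.0
56 [(np.float64(86.9), np.float64(51.0)), (np.float64(86.9), np.float64(51.0))] 130.0 206.0
58 [(np.float64(88.4), np.float64(50.0)), (np.float64(88.6), np.float64(51.0))] 129.0 205.0
60 [(np.float64(90.1), np.float64(51.0)), (np.float64(90.0), np.float64(49.0))] 129.0 207.0
62 [(np.float64(91.6), np.float64(49.0)), (np.float64(91.9), np.float64(51.0))] 131.0 207.0

[... 6010 characters left out ...]
4(209.2), np.float64(50.0))] 214.0 211.0
192 [(np.float64(123.7), np.float64(353.0)), (np.float64(211.0), np.float64(50.0))] 215.0 214.0
194 [(np.float64(212.8), np.float64(51.0)), (np.float64(213.3), np.float64(50.0))] 214.0 212.0
196 [(np.float64(215.0), np.float64(51.0)), (np.float64(215.4), np.float64(50.0))] 211.0 210.0
198 [(np.float64(217.7), np.float64(49.0)), (np.float64(217.3), np.float64(50.0))] 140.0 143.0
200 [(np.float64(217.4), np.float64(57.0)), (np.float64(217.4), np.float64(57.0))] 52.0 53.0
202 [(np.float64(217.4), np.float64(63.0)), (np.float64(217.7), np.float64(62.0))] 49.0 49.0
204 [(np.float64(217.3), np.float64(69.0)), (np.float64(217.5), np.float64(69.0))] 58.0 54.0
```

View pics/w2c.png

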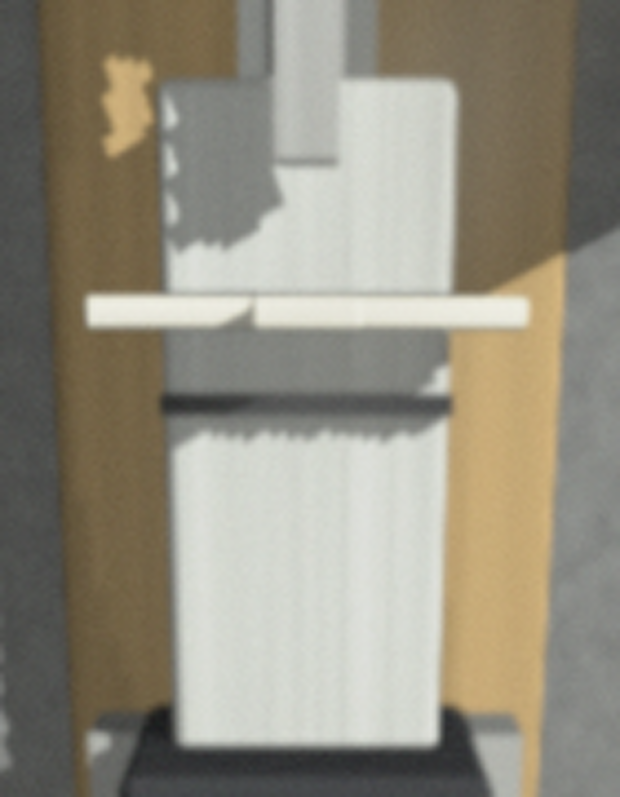

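Only one ridge, at row 121, shows ahead of the pointer at row 100. It lies about 18.3 mm ahead, so I take it as the second ridge, which gives a travel of about 21.7 mm. That is only just past the first ridge, so I'll check it closer.

```bash

python3 -m inch '[{"dx":4,"dy":0,"dz":20,"rx":0,"ry":0,"rz":0,"hand":1},{"dx":4,"dy":0,"dz":25,"rx":0,"ry":0,"rz":0,"hand":1},{"dx":4,"dy":0,"dz":25,"rx":0,"ry":0,"rz":0,"hand":1},{"dx":0,"dy":0,"dz":10,"rx":0,"ry":0,"rz":0,"hand":1},{"dx":0,"dy":0,"dz":0,"rx":0,"ry":0,"rz":0,"hand":1}]'; python3 - <<'E'
from h import *
C=cal("wrist"); p,d=save("wrist","w3"); P=cloud("wrist",d,C); 
u=np.array([.946,-.325]);A=((P[...,:2]-[.46,.306])@u)*1000
print(((C[3][:2]-[.46,.306])@u)*1000,C[3])
for r in range(90,190):
  g=p[r,:,:].mean(-1)
  print(r,*[(A[r,c].round(1),round(P[r,c,2]*1000),round(g[c])) for c in (250,308)])
save("scene","s2")
a=cv2.imread("pics/w3.png");cv2.imwrite("pics/w3c.png",cv2.resize(a[60:220,190:370],(788,700),interpolation=2)[:600])
E
```

```text
clock: 10.35
position: [0.6399, 0.2455, 0.1298]
tool_rot: [-3.141, -0.001, 2.812]
force: [0.2, -0.3, 0.7]
grip_width: -0.0001
108.2787566629407 [0.56278944 0.27203092 0.27194387]
90 (np.float64(101.5), 51, 124) (np.float64(101.4), 50, 207)
91 (np.float64(102.2), 51, 122) (np.float64(102.1), 50, 208)
92 (np.float64(102.8), 52, 126) (np.float64(102.7), 51, 208)
93 (np.float64(103.4), 51, 125) (np.float64(103.3), 50, 209)
94 (np.float64(104.1), 51, 124) (np.float64(104.0), 51, 209)
95 (np.float64(104.7), 51, 121) (np.float64(104.6), 50, 208)
96 (np.float64(105.3), 49, 123) (np.float64(105.2), 51, 207)
97 (np.float64(106.0), 52, 123) (np.float64(105.9), 50, 210)
98 (np.float64(106.6), 51, 125) (np.float64(106.5), 50, 208)
99 (np.float64(107.2), 52, 124) (np.float64(107.1), 50, 210)
100 (np.float64(107.9), 50, 126) (np.float64(107.8), 49, 211)
101 (np.float64(108.5), 51, 125) (np.float64(108.4), 51, 209)
102 (np.float64(109.2), 50, 122) (np.float64(109.1), 50, 210)
103 (np.float64(109.8), 50, 126) (np.float64(109.7), 52, 209)
104 (np.float64(110.4), 49, 127) (np.float64(110.3), 52, 209)
1
[... 4553 characters left out ...]
4(161.1), 50, 209)
179 (np.float64(162.2), 49, 207) (np.float64(161.6), 51, 209)
180 (np.float64(162.8), 50, 206) (np.float64(162.5), 50, 207)
181 (np.float64(163.3), 51, 209) (np.float64(163.2), 51, 208)
182 (np.float64(164.2), 50, 205) (np.float64(163.9), 51, 208)
183 (np.float64(165.0), 50, 207) (np.float64(164.8), 50, 206)
184 (np.float64(165.6), 50, 207) (np.float64(165.5), 50, 208)
185 (np.float64(166.5), 50, 205) (np.float64(166.2), 50, 210)
186 (np.float64(167.0), 51, 205) (np.float64(166.8), 51, 207)
187 (np.float64(168.0), 50, 208) (np.float64(167.8), 50, 206)
188 (np.float64(168.6), 50, 207) (np.float64(168.2), 51, 208)
189 (np.float64(169.3), 50, 209) (np.float64(169.3), 50, 209)
```

View pics/w3c.png

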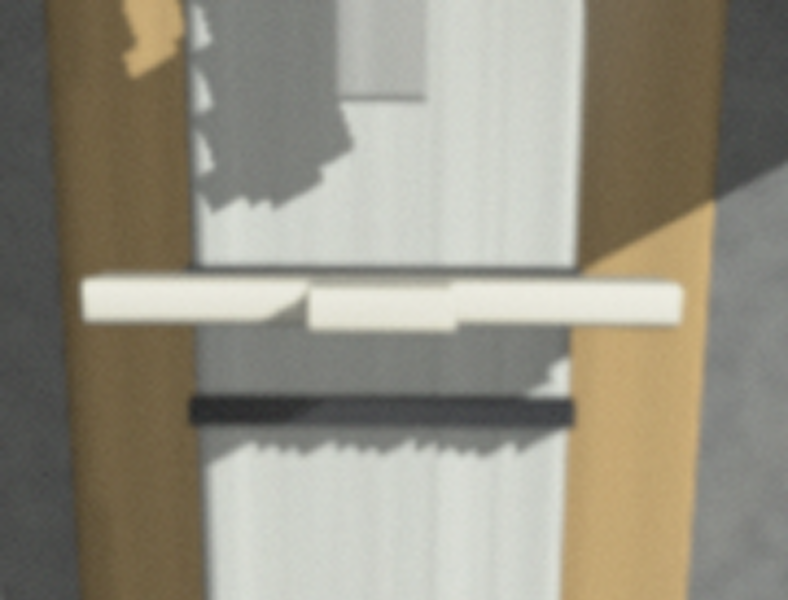

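The closer view shows the rear edge of the first ridge just behind the pointer (crop row 270) and the second ridge ahead (crop row 410). Travel is therefore about 22 mm, between the ridges, so the **round-tab compartment** is the one to use. I'll lift and travel over to peg_a.

```bash

python3 -m inch '[{"dx":0,"dy":0,"dz":-40,"rx":0,"ry":0,"rz":-0.05,"hand":1},{"dx":0,"dy":0,"dz":-45,"rx":0,"ry":0,"rz":-0.1,"hand":1},{"dx":0,"dy":0,"dz":-45,"rx":0,"ry":0,"rz":-0.1,"hand":1},{"dx":0,"dy":0,"dz":-45,"rx":0,"ry":0,"rz":-0.08,"hand":1},{"dx":0,"dy":0,"dz":-25,"rx":0,"ry":0,"rz":0,"hand":1},{"dx":15,"dy":-25,"dz":0,"rx":0,"ry":0,"rz":0,"hand":1},{"dx":15,"dy":-35,"dz":0,"rx":0,"ry":0,"rz":0,"hand":1},{"dx":15,"dy":-35,"dz":0,"rx":0,"ry":0,"rz":0,"hand":1},{"dx":15,"dy":-35,"dz":0,"rx":0,"ry":0,"rz":0,"hand":1},{"dx":15,"dy":-35,"dz":0,"rx":0,"ry":0,"rz":0,"hand":1}]'
python3 -c "
from h import *
delta([.42,-.24,.33],3.14159)"
```

```text
clock: 11.45
position: [0.5652, 0.0788, 0.332]
tool_rot: [3.141, 0.002, 3.141]
force: [0.7, 0.3, 0.6]
grip_width: -0.0001
t 11.45 tool d mm [ 144.8 -318.9    1.5] rot [ 0.0004  0.0024 -0.0011] F [0.69 0.32 0.58]
```

```bash

python3 -m inch '[{"dx":15,"dy":-33,"dz":0,"rx":0,"ry":0,"rz":0,"hand":1},{"dx":15,"dy":-33,"dz":0,"rx":0,"ry":0,"rz":0,"hand":1},{"dx":15,"dy":-33,"dz":0,"rx":0,"ry":0,"rz":0,"hand":1},{"dx":15,"dy":-33,"dz":0,"rx":0,"ry":0,"rz":0,"hand":1},{"dx":15,"dy":-33,"dz":0,"rx":0,"ry":0,"rz":0,"hand":1},{"dx":15,"dy":-33,"dz":0,"rx":0,"ry":0,"rz":0,"hand":1},{"dx":15,"dy":-33,"dz":0,"rx":0,"ry":0,"rz":0,"hand":1},{"dx":15,"dy":-33,"dz":0,"rx":0,"ry":0,"rz":0,"hand":1},{"dx":15,"dy":-33,"dz":0,"rx":0,"ry":0,"rz":0,"hand":1},{"dx":9,"dy":-22,"dz":0,"rx":0,"ry":0,"rz":0,"hand":1}]'
python3 - <<'E'
from h import *
delta([.42,-.24,.33],3.14159)
C=cal("wrist"); p,d=save("wrist","w4"); P=cloud("wrist",d,C)
for k in bot.tip_of("wrist","peg_a")[:5]:
        i,j=map(int,k["centre"]);print(k["score"],k["centre"],P[i,j])
E
```

```text
clock: 12.45
position: [0.4202, -0.2411, 0.332]
tool_rot: [-3.14, 0.002, 3.139]
force: [0.9, 0.4, 0.2]
grip_width: -0.0
t 12.45 tool d mm [0.3 1.1 2. ] rot [-0.0012  0.0024 -0.003 ] F [0.85 0.38 0.24]
0.88 [291.0, 311.8] [ 0.4123186  -0.22775811  0.36250981]
0.87 [205.5, 282.6] [ 0.46284298 -0.23779874  0.1004376 ]
```

View pics/w4.png

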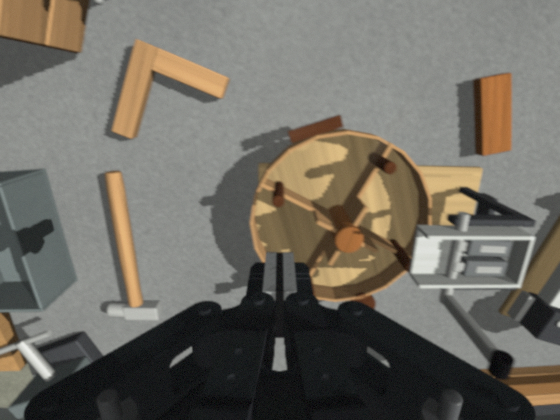

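Peg_a is at pixel (277, 193), which is (0.463, −0.238), z 0.100, and agrees with the first estimate. I'll descend behind it.

```bash

python3 -m inch '[{"dx":0,"dy":2,"dz":30,"rx":0,"ry":0,"rz":0,"hand":1},{"dx":0,"dy":0,"dz":40,"rx":0,"ry":0,"rz":0,"hand":1},{"dx":0,"dy":0,"dz":40,"rx":0,"ry":0,"rz":0,"hand":1},{"dx":0,"dy":0,"dz":40,"rx":0,"ry":0,"rz":0,"hand":1},{"dx":0,"dy":0,"dz":40,"rx":0,"ry":0,"rz":0,"hand":1},{"dx":0,"dy":0,"dz":35,"rx":0,"ry":0,"rz":0,"hand":1},{"dx":0,"dy":0,"dz":28,"rx":0,"ry":0,"rz":0,"hand":1},{"dx":-6,"dy":0,"dz":0,"rx":0,"ry":0,"rz":0,"hand":1},{"dx":-7,"dy":0,"dz":0,"rx":0,"ry":0,"rz":0,"hand":1},{"dx":0,"dy":0,"dz":0,"rx":0,"ry":0,"rz":0,"hand":1}]'
python3 -c "
from h import *
delta([.4435,-.2395,.078],3.14159)"
```

```text
clock: 13.55
position: [0.4369, -0.2368, 0.0792]
tool_rot: [-3.141, 0.003, 3.142]
force: [0.4, 0.6, -0.3]
grip_width: 0.0
t 13.55 tool d mm [-6.6 -2.7  1.2] rot [-0.001   0.0034 -0.    ] F [ 0.36  0.63 -0.3 ]
```

```bash

python3 -m inch '[{"dx":-5.4,"dy":-2.2,"dz":0,"rx":0,"ry":0,"rz":0,"hand":1},{"dx":-5.4,"dy":-2.2,"dz":0,"rx":0,"ry":0,"rz":0,"hand":1},{"dx":-5.4,"dy":-2.2,"dz":0,"rx":0,"ry":0,"rz":0,"hand":1},{"dx":-5.4,"dy":-2.2,"dz":0,"rx":0,"ry":0,"rz":0,"hand":1},{"dx":-5.4,"dy":-2.2,"dz":0,"rx":0,"ry":0,"rz":0,"hand":1},{"dx":-5.2,"dy":-0.7,"dz":0,"rx":0,"ry":0,"rz":0,"hand":1},{"dx":-5.2,"dy":-0.7,"dz":0,"rx":0,"ry":0,"rz":0,"hand":1},{"dx":-5.2,"dy":-0.7,"dz":0,"rx":0,"ry":0,"rz":0,"hand":1},{"dx":-5.2,"dy":-0.7,"dz":0,"rx":0,"ry":0,"rz":0,"hand":1},{"dx":-5.2,"dy":-0.7,"dz":0,"rx":0,"ry":0,"rz":0,"hand":1}]'
python3 - <<'E'
from h import *
p,d=save("top","t2"); cv2.imwrite("pics/t2c.png",cv2.resize(cv2.imread("pics/t2.png")[170:300,260:400],(646,600),interpolation=2))
E
```

```text
clock: 14.55
position: [0.4878, -0.2512, 0.0773]
tool_rot: [3.141, -0.0, 3.141]
force: [-1.7, 0.5, 0.5]
grip_width: 0.0001
```

View pics/t2c.png

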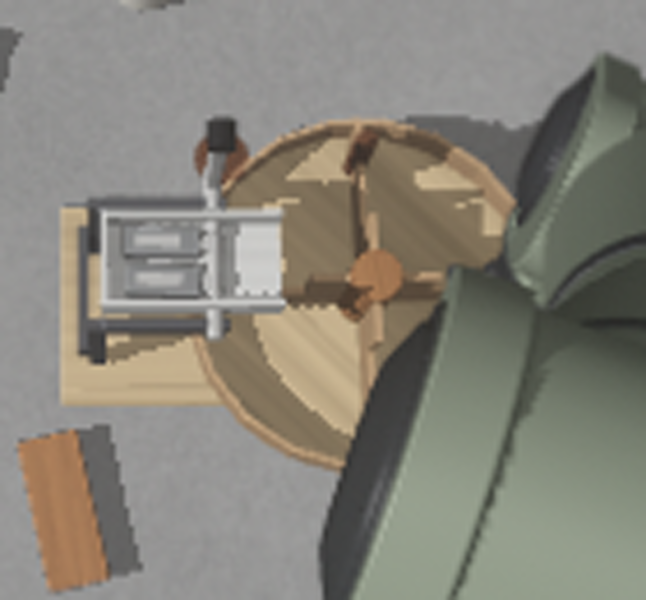

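It is turning as expected. The dividers now sit at about 0/90°, and the round tab is moving towards the tray.

```bash

python3 -m inch '[{"dx":-5.2,"dy":0.7,"dz":0,"rx":0,"ry":0,"rz":0,"hand":1},{"dx":-5.2,"dy":0.7,"dz":0,"rx":0,"ry":0,"rz":0,"hand":1},{"dx":-5.2,"dy":0.7,"dz":0,"rx":0,"ry":0,"rz":0,"hand":1},{"dx":-5.2,"dy":0.7,"dz":0,"rx":0,"ry":0,"rz":0,"hand":1},{"dx":-5.2,"dy":0.7,"dz":0,"rx":0,"ry":0,"rz":0,"hand":1},{"dx":-4.8,"dy":2,"dz":0,"rx":0,"ry":0,"rz":0,"hand":1},{"dx":-4.8,"dy":2,"dz":0,"rx":0,"ry":0,"rz":0,"hand":1},{"dx":-4.8,"dy":2,"dz":0,"rx":0,"ry":0,"rz":0,"hand":1},{"dx":-4.8,"dy":2,"dz":0,"rx":0,"ry":0,"rz":0,"hand":1},{"dx":-4.8,"dy":2,"dz":0,"rx":0,"ry":0,"rz":0,"hand":1}]'
python3 -m inch '[{"dx":-4.2,"dy":3.2,"dz":0,"rx":0,"ry":0,"rz":0,"hand":1},{"dx":-4.2,"dy":3.2,"dz":0,"rx":0,"ry":0,"rz":0,"hand":1},{"dx":-4.2,"dy":3.2,"dz":0,"rx":0,"ry":0,"rz":0,"hand":1},{"dx":-4.2,"dy":3.2,"dz":0,"rx":0,"ry":0,"rz":0,"hand":1},{"dx":-4.2,"dy":3.2,"dz":0,"rx":0,"ry":0,"rz":0,"hand":1},{"dx":0,"dy":0,"dz":0,"rx":0,"ry":0,"rz":0,"hand":1}]'
python3 - <<'E'
from h import *
p,d=save("scene","s3"); P=cloud("scene",d);X,Y,Z=np.moveaxis(P,-1,0)
r=np.hypot(X-.509,Y+.151);m=(d>0)&(Z>.085)&(Z<.105)&(r>.08)&(r<.115)
an=np.degrees(np.arctan2(Y+.151,X-.509))%360
h,e=np.histogram(an[m],bins=36,range=(0,360));print([(int(e[i]),h[i]) for i in range(36) if h[i]])
E
```

```text
clock: 15.6
position: [0.5378, -0.2375, 0.0773]
tool_rot: [3.141, -0.0, 3.141]
force: [-2.0, 0.2, 1.2]
grip_width: -0.0001
clock: 16.2
position: [0.5592, -0.221, 0.0773]
tool_rot: [3.141, 0.001, -3.141]
force: [-0.5, 1.0, -0.7]
grip_width: -0.0004
[(30, np.int64(1)), (40, np.int64(27)), (220, np.int64(1)), (300, np.int64(10)), (310, np.int64(48)), (320, np.int64(1))]
```

```bash

python3 -m inch '[{"dx":6,"dy":0,"dz":0,"rx":0,"ry":0,"rz":0,"hand":1},{"dx":8,"dy":-8,"dz":0,"rx":0,"ry":0,"rz":0,"hand":1},{"dx":0,"dy":0,"dz":-30,"rx":0,"ry":0,"rz":0,"hand":1},{"dx":0,"dy":0,"dz":-45,"rx":0,"ry":0,"rz":0,"hand":1},{"dx":0,"dy":0,"dz":-45,"rx":0,"ry":0,"rz":0,"hand":1},{"dx":0,"dy":0,"dz":-45,"rx":0,"ry":0,"rz":0,"hand":1},{"dx":0,"dy":0,"dz":-45,"rx":0,"ry":0,"rz":0,"hand":1},{"dx":0,"dy":0,"dz":-45,"rx":0,"ry":0,"rz":0,"hand":1},{"dx":-20,"dy":0,"dz":0,"rx":0,"ry":0,"rz":0,"hand":1},{"dx":-30,"dy":0,"dz":0,"rx":0,"ry":0,"rz":0,"hand":1}]'
python3 - <<'E'
from h import *
p,d=save("scene","s4"); P=cloud("scene",d);X,Y,Z=np.moveaxis(P,-1,0)
r=np.hypot(X-.511,Y+.152);m=(d>0)&(Z>.085)&(Z<.105)&(r>.08)&(r<.115)
an=np.degrees(np.arctan2(Y+.152,X-.511))%360
for k in range(4):
    s=m&(an//90==k)
    if s.sum(): print(k,s.sum(),an[s].mean(),P[s].mean(0))
m=(d>0)&(Z>.25)&(Z<.28)&(abs(X-.57)<.03)&(abs(Y+.037)<.03);print("lever",P[m].mean(0),m.sum())
m=(d>0)&(Z>.2)&(Z<.25)&(abs(X-.57)<.03)&(abs(Y+.037)<.03);print("lever",P[m].mean(0),P[m].min(0),P[m].max(0),m.sum())
cv2.imwrite("pics/s4c.png",cv2.resize(cv2.imread("pics/s4.png")[160:300,150:350],(800,560),interpolation=2))
E
```

```text
clock: 17.25
position: [0.5938, -0.2315, 0.3346]
tool_rot: [-3.141, 0.003, 3.139]
force: [-0.2, -0.8, -0.2]
grip_width: 0.0
0 29 45.588824027985105 [ 0.5809714  -0.08058626  0.09446005]
2 23 225.91068658054832 [ 0.44177565 -0.22343166  0.09483214]
3 30 316.2359089418627 [ 0.58259093 -0.2205462   0.09301801]
lever [ 0.57034711 -0.03782786  0.25956797] 40
lever [ 0.57350276 -0.03840885  0.22774014] [ 0.57022618 -0.04383528  0.20042826] [ 0.57735844 -0.03418686  0.24897728] 50
```

View pics/s4c.png

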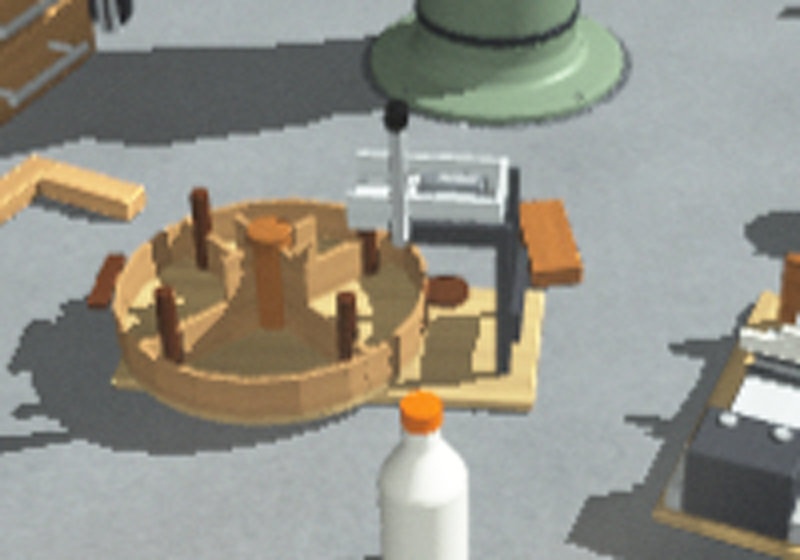

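The scene view confirms it: pegs at 45.6°, 226° and 316°, so the carousel is within about 1° of +1.57, and the round tab at (447, 290) faces the tray. Next I'll turn the tool a quarter and go behind the lever.

```bash

python3 -m inch '[{"dx":0,"dy":25,"dz":0,"rx":0,"ry":0,"rz":0,"hand":1},{"dx":0,"dy":35,"dz":0,"rx":0,"ry":0,"rz":0,"hand":1},{"dx":0,"dy":40,"dz":0,"rx":0,"ry":0,"rz":0,"hand":1},{"dx":0,"dy":40,"dz":0,"rx":0,"ry":0,"rz":0,"hand":1},{"dx":5,"dy":40,"dz":0,"rx":0,"ry":0,"rz":0,"hand":1},{"dx":5,"dy":40,"dz":0,"rx":0,"ry":0,"rz":0,"hand":1},{"dx":5,"dy":30,"dz":0,"rx":0,"ry":0,"rz":0,"hand":1},{"dx":0,"dy":0,"dz":0,"rx":0,"ry":0,"rz":0.14,"hand":1},{"dx":0,"dy":0,"dz":0,"rx":0,"ry":0,"rz":0.14,"hand":1},{"dx":0,"dy":0,"dz":0,"rx":0,"ry":0,"rz":0.14,"hand":1}]'
python3 -c "
from h import *
delta([.573,.02,.33],np.pi/2);print(bot.observe()['qpos'].round(2))"
```

```text
clock: 18.3
position: [0.5792, 0.0192, 0.3322]
tool_rot: [-3.141, -0.0, 2.714]
force: [0.5, 0.3, -0.5]
grip_width: 0.0003
t 18.3 tool d mm [ 5.9 -1.8  2.2] rot [-2.0000e-04  1.0000e-04  1.1436e+00] F [ 0.46  0.26 -0.49]
[-0.28  0.36  0.19  1.6  -0.07  1.19  1.08]
```

```bash

python3 -m inch '[{"dx":6,"dy":0,"dz":0,"rx":0,"ry":0,"rz":0.143,"hand":1},{"dx":0,"dy":0,"dz":0,"rx":0,"ry":0,"rz":0.143,"hand":1},{"dx":0,"dy":0,"dz":0,"rx":0,"ry":0,"rz":0.143,"hand":1},{"dx":0,"dy":0,"dz":0,"rx":0,"ry":0,"rz":0.143,"hand":1},{"dx":0,"dy":0,"dz":0,"rx":0,"ry":0,"rz":0.143,"hand":1},{"dx":0,"dy":0,"dz":0,"rx":0,"ry":0,"rz":0.143,"hand":1},{"dx":0,"dy":0,"dz":0,"rx":0,"ry":0,"rz":0.143,"hand":1},{"dx":0,"dy":0,"dz":0,"rx":0,"ry":0,"rz":0.143,"hand":1},{"dx":0,"dy":0,"dz":0,"rx":0,"ry":0,"rz":0,"hand":1}]'
python3 - <<'E'
from h import *
delta([.573,.02,.205],np.pi/2);print(bot.observe()['qpos'].round(2))
C=cal("wrist"); p,d=save("wrist","w5"); P=cloud("wrist",d,C)
for t in ("lever_top","catch_a_mid"):
  for k in bot.tip_of("wrist",t)[:3]:
    i,j=map(int,k["centre"]);print(t,k["score"],k["centre"],P[i,j])
E
```

```text
clock: 19.2
position: [0.5738, 0.0217, 0.3322]
tool_rot: [-3.141, 0.0, 1.573]
force: [-0.6, -0.7, 0.0]
grip_width: 0.0002
t 19.2 tool d mm [ -1.7  -0.8 127.2] rot [-0.0002  0.0003  0.0023] F [-0.64 -0.69  0.03]
[-0.45  0.37  0.43  1.62 -0.16  1.18  0.02]
catch_a_mid 0.61 [205.4, 233.9] [ 0.52479512 -0.00170901  0.16101086]
```

View pics/w5.png

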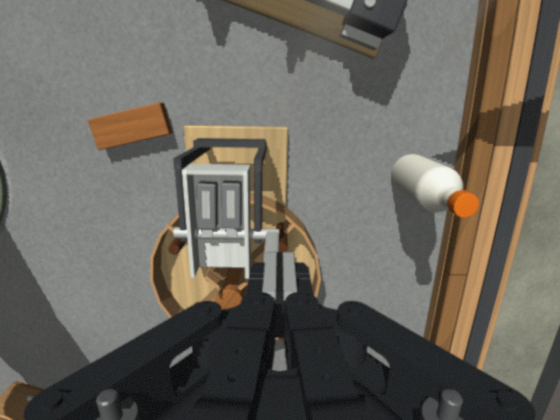

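The catches lie in the tray at columns 205–230, row 205, with their tongues towards the mouth. The lever base is at (272, 236), straight ahead of the fingers. Next I'll go down behind it.

```bash

python3 -m inch '[{"dx":0,"dy":0,"dz":20,"rx":0,"ry":0,"rz":0,"hand":1},{"dx":0,"dy":0,"dz":30,"rx":0,"ry":0,"rz":0,"hand":1},{"dx":0,"dy":0,"dz":30,"rx":0,"ry":0,"rz":0,"hand":1},{"dx":0,"dy":0,"dz":30,"rx":0,"ry":0,"rz":0,"hand":1},{"dx":0,"dy":0,"dz":17,"rx":0,"ry":0,"rz":0,"hand":1},{"dx":-10,"dy":0,"dz":0,"rx":0,"ry":0,"rz":0,"hand":1},{"dx":-10,"dy":0,"dz":0,"rx":0,"ry":0,"rz":0,"hand":1},{"dx":-8,"dy":0,"dz":0,"rx":0,"ry":0,"rz":0,"hand":1},{"dx":-4,"dy":0,"dz":0,"rx":0,"ry":0,"rz":0,"hand":1},{"dx":0,"dy":0,"dz":0,"rx":0,"ry":0,"rz":0,"hand":1}]'
python3 - <<'E'
from h import *
delta([.573,-.02,.205],np.pi/2)
p,d=save("scene","s5");cv2.imwrite("pics/s5c.png",cv2.resize(p[130:290,150:350,::-1],(700,560),interpolation=2))
E
```

```text
clock: 20.35
position: [0.5746, -0.0103, 0.206]
tool_rot: [3.14, -0.0, 1.576]
force: [-0.3, 0.4, -0.7]
grip_width: 0.0001
t 20.35 tool d mm [-9.7 -1.7  1. ] rot [ 0.0011 -0.0001  0.005 ] F [-0.33  0.44 -0.71]
```

View pics/s5c.png

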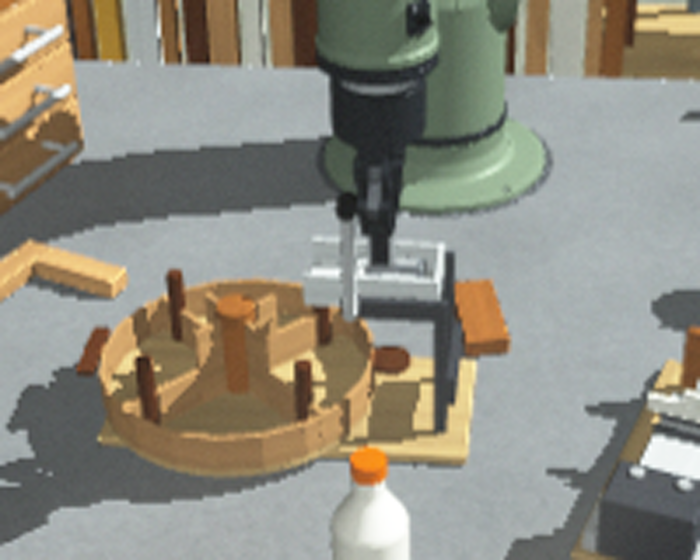

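```bash

python3 -m inch '[{"dx":-7,"dy":0,"dz":0,"rx":0,"ry":0,"rz":0,"hand":1},{"dx":-7,"dy":0,"dz":0,"rx":0,"ry":0,"rz":0,"hand":1},{"dx":-7,"dy":0,"dz":0,"rx":0,"ry":0,"rz":0,"hand":1},{"dx":-7,"dy":0,"dz":0,"rx":0,"ry":0,"rz":0,"hand":1},{"dx":-7,"dy":0,"dz":0,"rx":0,"ry":0,"rz":0,"hand":1},{"dx":-7,"dy":0,"dz":0,"rx":0,"ry":0,"rz":0,"hand":1},{"dx":-7,"dy":0,"dz":0,"rx":0,"ry":0,"rz":0,"hand":1},{"dx":-7,"dy":0,"dz":0,"rx":0,"ry":0,"rz":0,"hand":1}]'
python3 -m inch '[{"dx":-7,"dy":0,"dz":0,"rx":0,"ry":0,"rz":0,"hand":1},{"dx":-7,"dy":0,"dz":0,"rx":0,"ry":0,"rz":0,"hand":1},{"dx":-7,"dy":0,"dz":0,"rx":0,"ry":0,"rz":0,"hand":1},{"dx":0,"dy":0,"dz":0,"rx":0,"ry":0,"rz":0,"hand":1},{"dx":0,"dy":0,"dz":0,"rx":0,"ry":0,"rz":0,"hand":1},{"dx":0,"dy":0,"dz":0,"rx":0,"ry":0,"rz":0,"hand":1},{"dx":0,"dy":0,"dz":0,"rx":0,"ry":0,"rz":0,"hand":1},{"dx":0,"dy":0,"dz":0,"rx":0,"ry":0,"rz":0,"hand":1}]'
python3 - <<'E'
from h import *
delta([.573,-.09,.205],np.pi/2)
p,d=save("scene","s6");q,d=save("top","t6")
cv2.imwrite("pics/s6c.png",np.hstack([cv2.resize(p[130:290,150:350,::-1],(500,400),interpolation=2),cv2.resize(q[180:280,250:390,::-1],(300,214),interpolation=2).repeat(1,0) if 0 else cv2.resize(q[170:290,260:350,::-1],(300,400),interpolation=2)]))
E
```

```text
clock: 21.2
position: [0.5747, -0.066, 0.2053]
tool_rot: [3.141, 0.0, 1.577]
force: [0.5, 4.0, 0.6]
grip_width: 0.0001
clock: 22.0
position: [0.5749, -0.0862, 0.2054]
tool_rot: [3.141, 0.0, 1.577]
force: [0.4, 1.4, 3.4]
grip_width: -0.0001
t 22.0 tool d mm [-3.8 -1.9  0.4] rot [0.0001 0.0001 0.0062] F [0.4  1.43 3.35]
```

View pics/s6c.png

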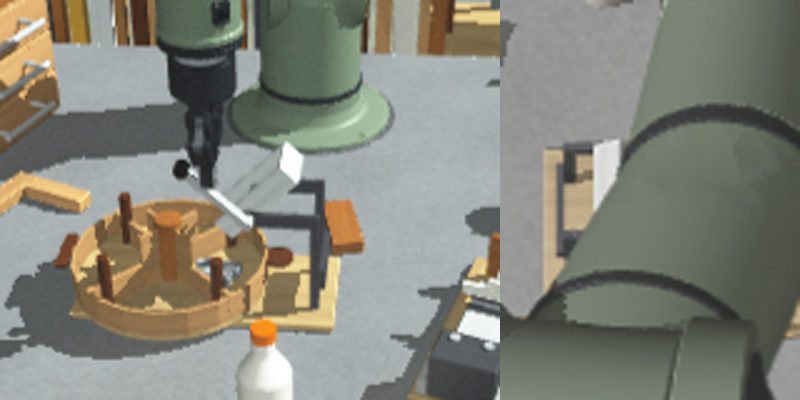

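The tray is tipped to about 0.85 rad and grey pieces show in the compartment at (220, 268). I'll hold briefly, then let the lever return gently.

```bash

python3 -m inch '[{"dx":0,"dy":0,"dz":0,"rx":0,"ry":0,"rz":0,"hand":1},{"dx":0,"dy":0,"dz":0,"rx":0,"ry":0,"rz":0,"hand":1},{"dx":0,"dy":0,"dz":0,"rx":0,"ry":0,"rz":0,"hand":1},{"dx":7,"dy":0,"dz":0,"rx":0,"ry":0,"rz":0,"hand":1},{"dx":8,"dy":0,"dz":0,"rx":0,"ry":0,"rz":0,"hand":1},{"dx":10,"dy":0,"dz":0,"rx":0,"ry":0,"rz":0,"hand":1},{"dx":10,"dy":0,"dz":0,"rx":0,"ry":0,"rz":0,"hand":1},{"dx":10,"dy":0,"dz":0,"rx":0,"ry":0,"rz":0,"hand":1},{"dx":10,"dy":0,"dz":0,"rx":0,"ry":0,"rz":0,"hand":1},{"dx":10,"dy":0,"dz":0,"rx":0,"ry":0,"rz":0,"hand":1}]'
python3 -m inch '[{"dx":10,"dy":0,"dz":0,"rx":0,"ry":0,"rz":0,"hand":1},{"dx":10,"dy":0,"dz":0,"rx":0,"ry":0,"rz":0,"hand":1},{"dx":10,"dy":0,"dz":0,"rx":0,"ry":0,"rz":0,"hand":1},{"dx":0,"dy":0,"dz":-30,"rx":0,"ry":0,"rz":0,"hand":1},{"dx":0,"dy":0,"dz":-45,"rx":0,"ry":0,"rz":0,"hand":1},{"dx":0,"dy":0,"dz":-45,"rx":0,"ry":0,"rz":0,"hand":1},{"dx":0,"dy":-15,"dz":-30,"rx":0,"ry":0,"rz":0,"hand":1},{"dx":30,"dy":0,"dz":0,"rx":0,"ry":0,"rz":0,"hand":1},{"dx":35,"dy":0,"dz":0,"rx":0,"ry":0,"rz":0,"hand":1},{"dx":35,"dy":0,"dz":0,"rx":0,"ry":0,"rz":0,"hand":1}]'
python3 -m inch '[{"dx":35,"dy":0,"dz":0,"rx":0,"ry":0,"rz":0,"hand":1},{"dx":35,"dy":0,"dz":0,"rx":0,"ry":0,"rz":0,"hand":1},{"dx":35,"dy":0,"dz":0,"rx":0,"ry":0,"rz":0,"hand":1},{"dx":35,"dy":0,"dz":0,"rx":0,"ry":0,"rz":0,"hand":1},{"dx":35,"dy":0,"dz":0,"rx":0,"ry":0,"rz":0,"hand":1},{"dx":0,"dy":0,"dz":0,"rx":0,"ry":0,"rz":0,"hand":1}]'
python3 - <<'E'
from h import *
p,d=save("scene","s7");q,d=save("top","t7")
cv2.imwrite("pics/s7c.png",np.hstack([cv2.resize(p[170:290,165:315,::-1],(400,320),interpolation=2),cv2.resize(q[180:276,265:385,::-1],(400,320),interpolation=2)]))
for n in("top","scene"):
  for k in bot.tip_of(n,"catch_a_mid")[:3]:
    i,j=map(int,k["centre"]);print(n,k["score"],k["centre"])
E
```

```text
clock: 23.1
position: [0.5744, -0.0203, 0.2052]
tool_rot: [-3.141, 0.0, 1.577]
force: [0.3, 2.1, 0.3]
grip_width: 0.0001
clock: 24.1
position: [0.5584, 0.1099, 0.3557]
tool_rot: [3.141, -0.0, 1.576]
force: [0.9, -0.0, 0.0]
grip_width: -0.0001
clock: 24.7
position: [0.5561, 0.289, 0.3543]
tool_rot: [-3.14, -0.001, 1.583]
force: [0.2, -0.1, -0.2]
grip_width: 0.0003
top 0.61 [231.2, 318.8]
top 0.59 [235.9, 317.2]
scene 0.6 [238.1, 233.6]
```

View pics/s7c.png

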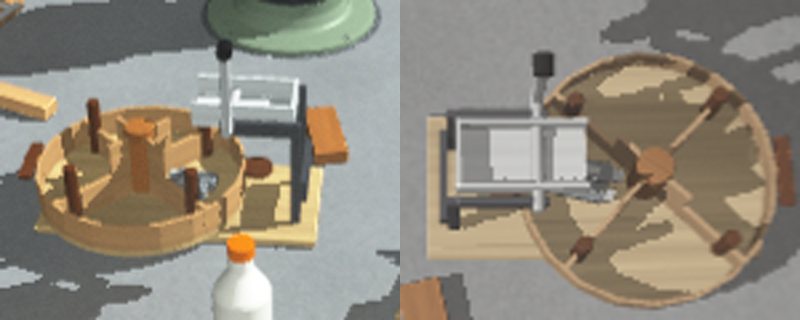

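View pics/t7.png

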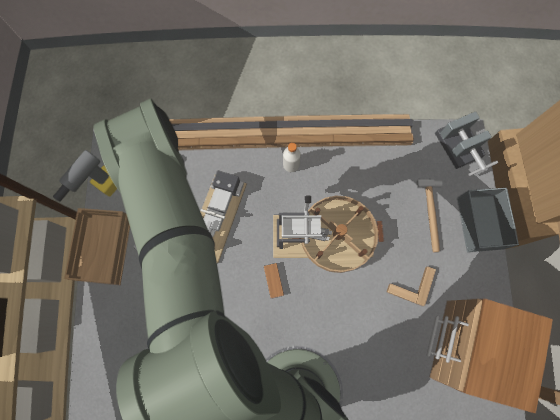

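```bash
python3 - <<'E'
from h import *
p=cv2.imread("pics/s7.png");q=cv2.imread("pics/t7.png")
cv2.imwrite("pics/s7d.png",np.hstack([cv2.resize(p[215:260,210:270],(400,300),interpolation=2),cv2.resize(q[210:255,295:355],(400,300),interpolation=2)]))
d=np.load("pics/s7.npy");P=cloud("scene",d);m=(P[...,2]>.02)&(abs(P[...,0]-.511)<.06)&(abs(P[...,1]+.08)<.05)&(P[...,2]<.13)&(d>0)
g=p.astype(int);sat=g.max(-1)-g.min(-1);s=m&(sat<30)
print(s.sum(),P[s].min(0),P[s].max(0),P[s].mean(0))
# compare bystanders top0 vs t7 difference
a=cv2.imread("pics/scene0.png").astype(int);df=np.abs(a-g).max(-1)>60;ys,xs=np.nonzero(df[190:,:]);n,l,st,c=cv2.connectedComponentsWithStats(df.astype(np.uint8));print([tuple(k) for k in st[1:] if k[4]>60])
E
```

```text
92 [ 0.47142172 -0.11841797  0.02197802] [ 0.53718347 -0.0606095   0.04177829] [ 0.51137358 -0.08346074  0.03593361]
[(np.int32(302), np.int32(0), np.int32(8), np.int32(12), np.int32(63)), (np.int32(342), np.int32(0), np.int32(71), np.int32(63), np.int32(2560)), (np.int32(391), np.int32(0), np.int32(61), np.int32(33), np.int32(304)), (np.int32(405), np.int32(9), np.int32(69), np.int32(146), np.int32(3655)), (np.int32(267), np.int32(24), np.int32(19), np.int32(57), np.int32(472)), (np.int32(296), np.int32(25), np.int32(34), np.int32(74), np.int32(720)), (np.int32(248), np.int32(89), np.int32(11), np.int32(23), np.int32(66)), (np.int32(357), np.int32(89), np.int32(38), np.int32(71), np.int32(1297)), (np.int32(268), np.int32(93), np.int32(17), np.int32(32), np.int32(188)), (np.int32(221), np.int32(205), np.int32(25), np.int32(40), np.int32(288)), (np.int32(33), np.int32(207), np.int32(28), np.int32(34), np.int32(432)), (np.int32(39), np.int32(207), np.int32(183), np.int32(112), np.int32(5285)), (np.int32(94), np.int32(206), np.int32(96), np.int32(32), np.int32(1424)), (np.int32(203), np.int32(207), np.int32(21), np.int32(6), np.int32(70)), (np.int32(281), np.int32(216), np.int32(65), np.int32(20), np.int32(718)), (np.int32(253), np.int32(221), np.int32(21), np.int32(19), np.int32(171)), (np.int32(195), np.int32(235), np.int32(12), np.int32(16), np.int32(83)), (np.int32(335), np.int32(235), np.int32(23), np.int32(17), np.int32(148))]
```

View pics/s7d.png

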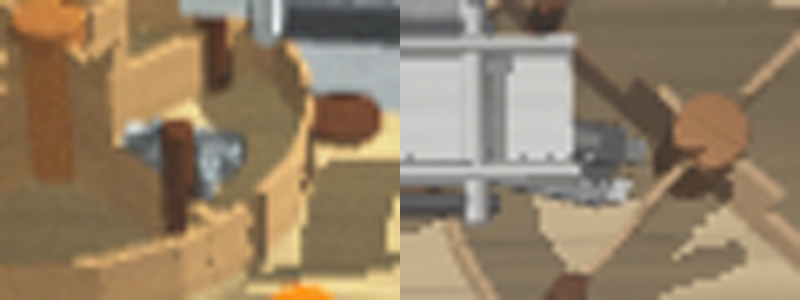

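View pics/s7.png

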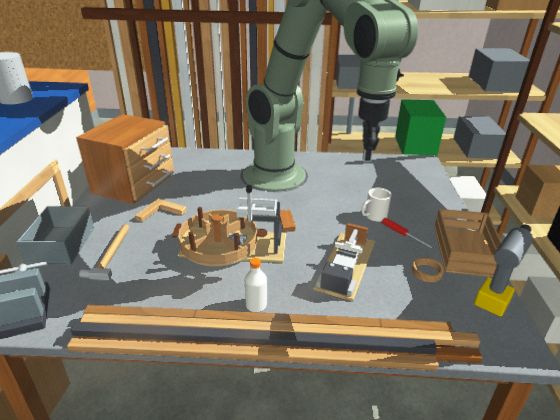

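Both catches are in the round-tab compartment. Two tongues show in the top crop at about (640, 150) and (625, 190), all below z 0.042, and the tray is level and empty. The arm is clear, so I'll hand it in.

```bash
python3 -c "
from workcell import bot
print(bot.observe()['clock'],bot.job_done())"
```

```text
the job is handed in; nothing more can be done
24.9 None
```

The job is done and handed in at 24.9 s: both catches are in the round-tab compartment, and the tray is level and empty.

- **Push:** I pushed the paddle at about 10 mm/s until the force dropped from about 8 N to 3.8 N and the barrel jumped. There was at most about 3 mm of travel after the click, plus a short pause while I confirmed it, and then I backed off.
- **Pointer reading:** two close wrist-camera views put the pointer about 22 mm along. It is between the ridges, but only about 2 mm past the first one. The edge of the first ridge shows just behind the pointer and the second is about 18 mm ahead.
- **Carousel:** I turned it with peg_a to within about 1° of the round-tab position, as far as the measured pegs show.
- **Tipping:** I pushed the lever over to about 0.85 rad, and both catches slid out without being touched. I then let the lever back gently.

In the last pictures both catches lie below the rim in that compartment, although the tray's mouth partly hides them from above. The bystander objects look unmoved, and the arm is clear of everything. One reading disagreed with the description: the pointer's crossbar measured 75 mm high rather than 87 mm. A central tab stands higher, and this does not change the reading.

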